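# Find the caliper block that fits snugly

## Task

Three plain aluminium blocks of different thickness lie on the bench. Trial-fit them into the gap under the brake caliper's spring-loaded piston until you find the one that slides in snugly, flat on the bench and holding the piston lifted, and push it fully home so that its tail is flush with the front of the frame. Leave that block in place, the other two lying on the bench well clear of the frame (more than a block's length from the gap), and do not disturb the hammer, the jar or the air filter.

Things in the scene. Friction and masses are not known exactly. Their poses are not given: they have to be found in the camera images.
- mouth (a point): Middle of the front edge of a steel holding frame bolted to the bench, at bench level. x points straight into the gap (horizontal), y left across it, z up. The bench is the gap's floor. Side cheeks 22 mm high, 52 mm apart inside and 80 mm outside, run from x = 0 to 110 mm; short flares in front open to 67 mm at x = -14 mm. No part of the frame is above 85 mm.
- stop (a point): Back stop at the far end of the gap, point on its front face at bench level, 98 mm behind the mouth point; axes as at the mouth. Bolted lugs stick out to 68 mm either side of the gap's centre line, 38 to 78 mm behind the mouth.
- foot (a point): Bench point 36 mm behind the mouth, axes as there. Above it begins the flat underside of the steel piston foot (40 mm wide, 52 mm long), which hangs down from an aluminium caliper body over the frame; its front slopes up 7 mm over the 18 mm before this point as a lead-in. The free gap under the resting foot differs every time, from 15 to 28 mm, and is not given.
- seat (a point): Bench point inside the frame, 48 mm behind the mouth, axes as there. A block pushed fully home against the back stop has its centre over this point and its tail flush with the front edge (2 mm proud).
- piston (a joint): Lift of the sprung piston foot (m): 0 at rest, 0.006 at its upper stop; a block that needs more jams. It presses down with 4 to 5 N and is greased; sliding the right block in takes 3 to 12 N, a jam resists 20 N and more. A snug block keeps it lifted, by up to 6 mm; under a block too thin it stays at 0.
- thin_center (a point): Plain aluminium block, 100 mm long (its x axis), 46 mm wide (y), 20 mm thick (z), smooth (friction about 0.5), 0.25 kg, both ends alike, lying flat and loose on the bench. This point is its centre, 10 mm above its underside.
- middle_center (a point): Plain aluminium block, 100 mm long (its x axis), 46 mm wide (y), 24 mm thick (z), smooth (friction about 0.5), 0.30 kg, both ends alike, lying flat and loose on the bench. This point is its centre, 12 mm above its underside.
- thick_center (a point): Plain aluminium block, 100 mm long (its x axis), 46 mm wide (y), 28 mm thick (z), smooth (friction about 0.5), 0.35 kg, both ends alike, lying flat and loose on the bench. This point is its centre, 14 mm above its underside.
- hammer_grip (a point): Bystander: a hammer lying on the bench, point on its handle. Not to be moved.
- grease: Bystander: a plastic jar, 64 mm across and 85 mm high, origin at the centre of its underside. Not to be moved.
- air_filter: Bystander: a round pleated air filter, 116 mm across and 126 mm high, origin at the centre of its underside. Not to be moved.
Not all that is in view belongs to the job. Leave any black or turquoise look-alike of the part that bears thick_center alone.

How it is judged:
By the outcome, as a careful person would: the job done as asked, in the order asked, and still so for the second after the job is handed in, with the robot touching nothing.
It also fails if it takes over 72 s, if anything falls off the work surface, if the arm or the gripper's body presses on something with over 40 N, if the wrist force passes 120 N, or if a joint passes its speed limit or range.

## Robot

A 6-joint arm with a two-finger parallel gripper is mounted at the origin on the work surface. World frame = base frame: x ahead of the robot, y to its left, z up, the work surface at z = 0. Lengths are in m, angles in degrees, forces in N, time in s.
With the tool pointing down it reaches from about 0.3 to 0.775 m from the base axis. Payload 14.6 kg.
Tool frame: the origin (TCP) lies on the centre line of the jaws, within the pads' length; the fingertips stand tips_ahead ahead of it and the grasp point (between the pads) is the TCP (tips_ahead is the distance from the TCP to the fingertips, in m); z points along the fingers, y is the line along which they close (so a half turn about z gives the same grasp; the last joint's range is limited). The gripper opens to 94 mm and grips with 3 to 60 N. Pads are 16 mm wide; open, the fingers measure 119 mm over their backs; the gripper's body (75 mm by 177 mm) begins 78 mm behind the grasp point.
Start: joints at [63.965, 17.183, 87.147, -0, 75.671, -3.816], TCP at [0.208, 0.509, 0.224] pointing down, gripper open.
Joint ranges: [-173.82, 173.82], [-45.26, 126.66], [13.44, 144.39], [-59.66, 239.66], [0, 175.72], [-146.38, 146.38]. Speed limits (degrees/s): [127.2, 127.2, 147.25, 180, 180, 180].

## Interface

Orientations are given as [roll, pitch, yaw] about the fixed x, y, z axes, in that order (R = Rz(yaw) Ry(pitch) Rx(roll)).
In Python, from cell import sense, capture, camera_model, finish_job, tips_ahead gives the robot as it stands.
- The arm moves only by the tool move_arm, never from a script. Its argument "motion" is a list of rows, each a list of 6 numbers: the shift along the tool's x, y, z scaled (see below), then the turn, a rotation vector about the tool's x, y, z scaled (see below). A call has exactly 5 rows; each row is the pose to reach, as a shift and turn from the pose commanded when the call began, along the tool's axes at that moment; what a row does not reach only later rows make up. The controller multiplies each number of a shift by 30 cm and each number of a turn by pi/2 rad. A row lasts 1/12 s, in which the tool goes at most 41.7 mm and 7.16 degrees, less where a joint would pass 70% of its speed; a pose out of reach is approached as far as the arm can. A call with a number of a shift or a turn outside -1 to 1 is refused whole. A call with a gripper value outside its range is refused whole. "claw" is the gripper's target within -1 to 1 (fully open at 1, half-way at 0, shut at -1), set as the call begins (left out, the last holds). The fingers move at their own pace and stop on an object; the grip force is fixed at half the most. Time passes only in rows, so rows that repeat a pose let the fingers close, or fill a call up. It gives the time, the measured TCP pose, the force, the opening and the grip force at its end, in the units of the state.
- sense(): the state, without advancing time (a new reading comes with each control period).
- capture(name): name is "scene" or "top" or "wrist"; returns the picture (400x640x3 uint8, red, green, blue); there is no depth.
- camera_model(name): a dict with "fx", "fy", "cx", "cy" (pixels), "T" (4x4, takes a point from camera to world coordinates). Camera axes: x right, y down, z forward; pixel columns grow to the right and rows downward; lengths in m; the calibration is good to about 2 mm. A picture is of the moment at which its call begins: read the wrist's pose just before it. camera_model takes no time and is no camera call; for the wrist camera it gives the pose at the moment of the call.
- finish_job(): hands the job in; it is judged then, once.
The state is a dict: "time": time; "joints": joint angles; "joint_velocities": joint speeds; "joint_efforts": joint torques, N m; "tcp_pos": TCP position; "ee_rot": TCP orientation; "ft_force": force on the tool from outside, world axes, zero at the start; "torque": the same for the moment, N m; "gripper_width": finger opening in m; "grasp_force": force on a finger pad.
Only numpy, scipy, OpenCV 4.12 (cv2) and the standard library are available. Lean on these libraries where they do the work, as an engineer would, in place of code of your own. Each camera call takes 0.05 s, during which the arm holds its last target. There are 200 camera calls.

## Working session

There is one attempt and no reset: what is moved stays moved. The work goes in short steps, Python scripts to look and compute and a tool call to move; the robot and the scene stay as the last step left them, time stands still between calls to the robot, and variables do not carry over. Pictures are saved under pics/ and viewed, at most 10 in all, crops included, and the job is handed in when it is done.

Besides the shell and the picture viewer there is one more tool, called as name([rows], argument=value, ...), one row to a line, values as JSON. move_arm: Moves the arm, as the interface text tells. Its arguments: {"type":"object","properties":{"motion":{"type":"array","items":{"type":"array","items":{"type":"number","minimum":-1,"maximum":1}}},"claw":{"type":"number"}},"required":["motion"]}

```bash
ls; mkdir -p pics
python3 - <<'E'
from cell import *
import cv2,numpy as np
s=sense();print({k:np.round(v,3).tolist() for k,v in s.items()},tips_ahead)
a=capture("scene");b=capture("top")
for n in("scene","top"):
    m=camera_model(n);print(n,m["fx"],m["fy"],m["cx"],m["cy"],np.round(m["T"],4).tolist())
cv2.imwrite("pics/scene.png",a[:,:,::-1]);cv2.imwrite("pics/top.png",b[:,:,::-1])
E
```

```text
pics
{'time': 0.0, 'joints': [63.966, 17.217, 87.18, -0.001, 75.67, -3.815], 'joint_velocities': [0.038, 0.026, -0.024, 0.124, -0.128, -0.016], 'joint_efforts': [-0.0, -53.181, -35.273, 0.071, 0.024, -0.0], 'tcp_pos': [0.208, 0.509, 0.224], 'ee_rot': [-179.933, -0.003, 157.781], 'ft_force': [-0.531, -0.397, 1.023], 'torque': [-0.055, -0.029, -0.029], 'grasp_force': 0.0, 'gripper_width': 0.093} 0.019
scene 455.60875903649736 455.60875903649736 321.52890958240914 198.44309230520588 [[-0.3106, 0.8027, -0.5091, 1.1204], [0.9504, 0.27, -0.1541, 0.1804], [0.0138, -0.5318, -0.8468, 1.0148], [0.0, 0.0, 0.0, 1.0]]
top 493.09769156172393 493.09769156172393 319.8278228157381 198.48861363609012 [[0.0118, -0.9979, 0.0638, 0.4424], [-0.9999, -0.0117, 0.0009, 0.0222], [-0.0002, -0.0638, -0.998, 1.6275], [0.0, 0.0, 0.0, 1.0]]
```

View pics/scene.png

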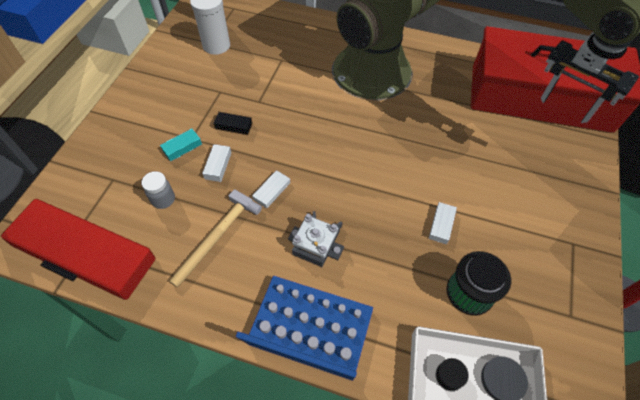

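View pics/top.png

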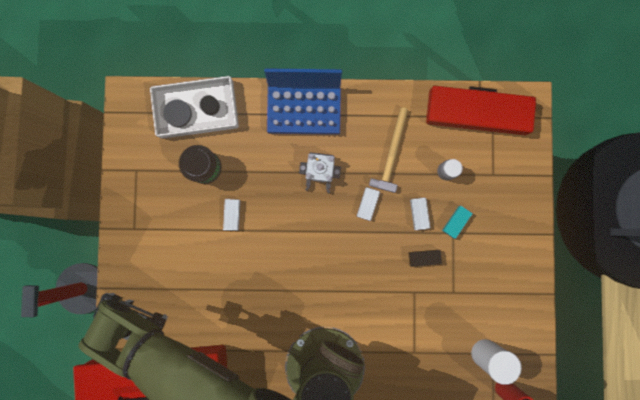

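The scene picture shows the frame at (317,238). There are three plain aluminium blocks at (217,163), (271,190) and (444,223), with look-alikes in turquoise (181,145) and black (233,123). In the top picture the blocks are at (420,213), (369,204) and (232,215), and the frame is at (320,170) with its mouth facing the robot. Next is an enlarged crop with measurements.

```bash
cat > h.py <<'E'
import numpy as np,cv2
from cell import *
def ray(n,uv,z,m=None):
    m=m or camera_model(n);T=m["T"];T=np.array(T)
    d=T[:3,:3]@np.array([(uv[0]-m["cx"])/m["fx"],(uv[1]-m["cy"])/m["fy"],1.]);o=T[:3,3]
    return o+d*(z-o[2])/d[2]
def proj(P,m):
    T=np.linalg.inv(np.array(m["T"]));p=T[:3,:3]@np.array(P)+T[:3,3]
    return np.array([m["fx"]*p[0]/p[2]+m["cx"],m["fy"]*p[1]/p[2]+m["cy"]])
E
python3 - <<'E'
from h import *
t=cv2.imread("pics/top.png");s=cv2.imread("pics/scene.png")
A=cv2.resize(t[145:240,205:472],None,fx=3,fy=3,interpolation=2)[:, :800]
B=cv2.resize(s[135:255,195:345],None,fx=2.5,fy=2.5,interpolation=2);C=cv2.resize(s[195:315,420:520],None,fx=2.5,fy=2.5,interpolation=2)
out=np.zeros((590,801,3),np.uint8);out[:A.shape[0],:A.shape[1]]=A;out[288:588,:375]=B;out[288:588,400:650]=C
cv2.imwrite("pics/crop.png",out)
hsv=cv2.cvtColor(t,cv2.COLOR_BGR2HSV);m=((hsv[...,1]<60)&(hsv[...,2]>110)).astype(np.uint8)
n,l,st,c=cv2.connectedComponentsWithStats(m)
for i in range(1,n):
    if 60<st[i,4]<1500 and 130<c[i][1]<260 and 180<c[i][0]<480:
        p=np.argwhere(l==i)[:,::-1].astype(np.float32);r=cv2.minAreaRect(p);b=np.array([ray("top",q,.024)[:2] for q in cv2.boxPoints(r)])
        e=b[1]-b[0];f=b[2]-b[1];L=e if np.hypot(*e)>np.hypot(*f) else f
        print(c[i].round(1),st[i],b.mean(0).round(4),np.hypot(*e).round(3),np.hypot(*f).round(3),np.degrees(np.arctan2(L[1],L[0])).round(1))
for q in[(310,188),(330,188),(320,190)]:print(ray("top",q,0.01))
E
```

```text
[319.1 166.9] [300 153  35  29 727] [0.6495 0.0351] 0.089 0.109 -95.4
[451.8 167.7] [442 159  21  19 306] [ 0.6499 -0.4074] 0.065 0.059 -89.3
[383.1 185. ] [369 179  28  14 229] [ 0.592  -0.1813] 0.028 0.092 -104.7
[368.  203.4] [357 187  23  34 492] [ 0.5306 -0.1328] 0.102 0.051 -18.0
[231.1 214.5] [223 199  17  32 501] [0.4894 0.312 ] 0.052 0.101 -178.7
[419.9 213.5] [410 198  21  32 524] [ 0.5    -0.3021] 0.054 0.105 -172.0
[0.57993823 0.05650178 0.01      ]
[ 0.580712   -0.00932134  0.01      ]
[0.57372212 0.02351251 0.01      ]
```

View pics/crop.png

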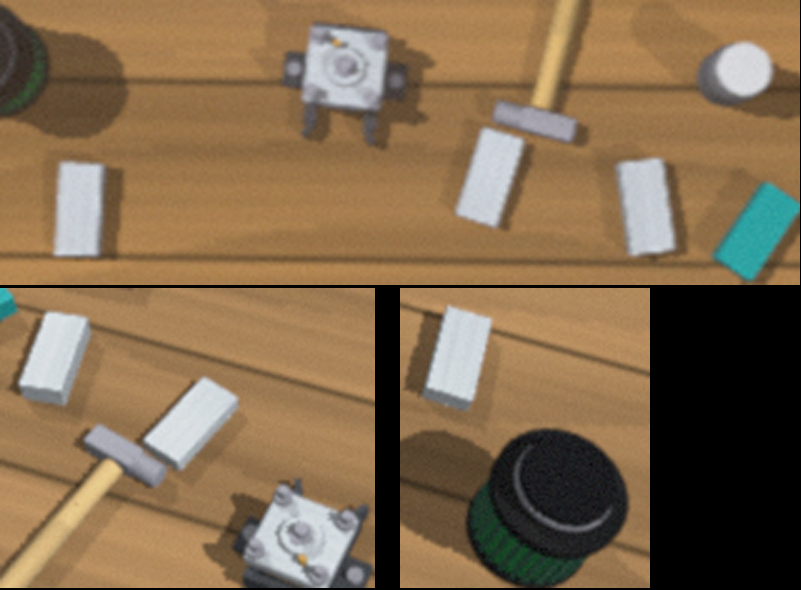

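The candidates for the thickness are (369,204), which shows almost no side face and is probably thin, (231,215), probably middle, and (420,213), which looks thickest. All three are plain aluminium. I leave the turquoise (458,222) and black (425,258) look-alikes alone. I start with the probable middle block at (231,215).

```bash
cat >> h.py <<'E'
from scipy.spatial.transform import Rotation as Ro
def go(x,y,z,yaw,start=None):
    if start is None: s=sense();p=np.array(s["tcp_pos"]);R=Ro.from_euler("xyz",s["ee_rot"],degrees=True)
    else: p=np.array(start[:3]);R=Ro.from_euler("xyz",[180,0,start[3]],degrees=True)
    d=R.inv().apply(np.array([x,y,z])-p)/.3;r=(R.inv()*Ro.from_euler("xyz",[180,0,yaw],degrees=True)).as_rotvec()/(np.pi/2)
    print("shift",d.round(3),"turn",r.round(3),"mm",round(300*np.linalg.norm(d)))
    return (x,y,z,yaw)
E
python3 - <<'E'
from h import *
go(.47,.31,.26,180)
print(ray("top",(200,163),.126))
E
```

```text
shift [-1.06  -0.284 -0.12 ] turn [-0.001 -0.    -0.247] mm 331
[0.64299996 0.39222076 0.126     ]
```

move_arm([
  [-0.12,-0.03,-0.02,0,0,-0.05],
  [-0.25,-0.06,-0.05,0,0,-0.1],
  [-0.38,-0.1,-0.08,0,0,-0.15],
  [-0.5,-0.13,-0.1,0,0,-0.2],
  [-0.6,-0.16,-0.12,0,0,-0.247],
], claw=1)

```text
time: 0.52
tcp_pos: [0.3581, 0.395, 0.2607]
ee_rot: [-180.0, 0.0, -179.8]
ft_force: [-0.5, 0.3, 0.5]
gripper_width: 0.0938
grasp_force: 0.0
```

Run:
```python
from h import *
print(sense()["tcp_pos"],sense()["ee_rot"]);go(.47,.30,.26,180)
```

```text
[0.35809679 0.39496844 0.26068746] [-1.79987010e+02  1.15033727e-03 -1.79797760e+02]
shift [-0.372 -0.318  0.002] turn [-0.     0.     0.002] mm 147
```

move_arm([
  [-0.1,-0.09,0,0,0,0],
  [-0.2,-0.18,0,0,0,0],
  [-0.3,-0.26,0,0,0,0],
  [-0.37,-0.318,0,0,0,0],
  [-0.37,-0.318,0,0,0,0],
])

```text
time: 0.93
tcp_pos: [0.4704, 0.2981, 0.2598]
ee_rot: [-179.9, -0.0, 179.8]
ft_force: [-1.3, -0.1, -0.6]
gripper_width: 0.0944
grasp_force: 0.0
```

Run:
```python
from h import *
m=camera_model("wrist");a=capture("wrist");cv2.imwrite("pics/w1.png",a[:,:,::-1])
print(np.round(m["T"],3),m["fx"],m["cx"],m["cy"]);np.save("w1.npy",np.array(m["T"]))
print(proj([.49,.312,.024],m),proj([.58,.023,0],m))
```

```text
[[ 0.006  0.973  0.231  0.403]
 [ 1.    -0.005 -0.002  0.299]
 [-0.001  0.231 -0.973  0.421]
 [ 0.     0.     0.     1.   ]] 285.19879571235344 315.7137101787068 202.67467178120526
[325.68974169 197.518677  ] [142.24127958 250.87176732]
```

View pics/w1.png

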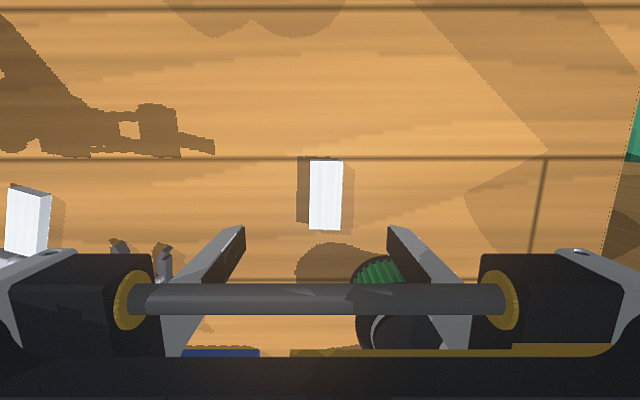

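The wrist picture shows the block at (326,195), upright, with frame flares at (120,245) and (165,255) and the filter at (380,290). I now refine the block pose by segmentation.

```bash
cat >> h.py <<'E'
def block(img,T,near,z,m0=None,thr=200):
    "top face pose of a bright block near a world point"
    m=dict(m0 or camera_model("wrist"));m["T"]=T
    g=((img.min(2)>thr)).astype(np.uint8);g=cv2.morphologyEx(g,cv2.MORPH_OPEN,np.ones((5,5)))
    n,l,st,c=cv2.connectedComponentsWithStats(g);u=proj([near[0],near[1],z],m)
    i=min((j for j in range(1,n) if st[j,4]>300),key=lambda j:np.hypot(*(c[j]-u)))
    p=np.argwhere(l==i)[:,::-1].astype(np.float32);cs=cv2.findContours((l==i).astype(np.uint8),0,1)[0]
    k=max(cs,key=cv2.contourArea)[:,0];w=np.array([ray("",q,z,m)[:2] for q in k],np.float32)*1000
    r=cv2.minAreaRect(w);b=cv2.boxPoints(r);e=b[1]-b[0];f=b[2]-b[1];L=e if np.hypot(*e)>np.hypot(*f) else f
    yaw=np.degrees(np.arctan2(L[1],L[0]))%180
    print("px",c[i].round(1),st[i].tolist(),"xy",np.round(r[0],1),"dims",np.round(r[1],1),"yaw",round(yaw,2))
    return np.array(r[0])/1000,yaw
E
python3 - <<'E'
from h import *
a=cv2.imread("pics/w1.png");T=np.load("w1.npy")
for z in(.02,.024,.028):xy,y=block(a,T,(.49,.312),z)
go(xy[0]-.035,xy[1],.1,y)
E
```

```text
px [325.2 194.5] [309, 161, 34, 69, 2190] xy [488.3 311.3] dims [ 45.8 100.2] yaw 178.18
px [325.2 194.5] [309, 161, 34, 69, 2190] xy [487.5 311.2] dims [45.3 99.2] yaw 178.18
px [325.2 194.5] [309, 161, 34, 69, 2190] xy [486.6 311. ] dims [44.9 98.2] yaw 178.18
shift [0.057 0.038 0.533] turn [-0.    -0.001  0.018] mm 161
```

Run:
```python
from h import *
a=go(.4485,.3124,.08,178.2);go(.4485,.3124,.0235,178.2,a)
```

```text
shift [0.067 0.043 0.599] turn [-0.    -0.001  0.018] mm 181
shift [ 0.    -0.     0.188] turn [0. 0. 0.] mm 57
```

move_arm([
  [0.067,0.043,0.12,0,0,0.018],
  [0.067,0.043,0.24,0,0,0.018],
  [0.067,0.043,0.36,0,0,0.018],
  [0.067,0.043,0.48,0,0,0.018],
  [0.067,0.043,0.599,0,0,0.018],
])

```text
time: 1.4
tcp_pos: [0.4461, 0.3149, 0.0792]
ee_rot: [180.0, -0.0, 178.5]
ft_force: [-0.7, 0.4, 0.4]
gripper_width: 0.0941
grasp_force: 0.0
```

move_arm([
  [0,0,0.06,0,0,0],
  [0,0,0.12,0,0,0],
  [0,0,0.17,0,0,0],
  [0,0,0.188,0,0,0],
  [0,0,0.188,0,0,0],
])

```text
time: 1.82
tcp_pos: [0.4462, 0.3144, 0.0233]
ee_rot: [-179.9, -0.1, 178.4]
ft_force: [-0.8, 0.1, 0.1]
gripper_width: 0.0941
grasp_force: 0.0
```

Run:
```python
from h import *
print(sense()["tcp_pos"],sense()["ee_rot"]);m=camera_model("wrist");a=capture("wrist");cv2.imwrite("pics/w2.png",a[:,:,::-1]);np.save("w2.npy",np.array(m["T"]))
for z in(.02,.024,.028):
  try: block(a,m["T"],(.4875,.3112),z,m)
  except Exception as e:print(e)
```

```text
[0.44618302 0.31442437 0.0232641 ] [-1.79929610e+02 -1.17163819e-01  1.78441494e+02]
px [311.6 332.2] [278, 315, 70, 42, 2462] xy [509.1 310.6] dims [46.3 31.5] yaw 88.41
px [311.6 332.2] [278, 315, 70, 42, 2462] xy [506.  310.7] dims [45.2 30.7] yaw 88.41
px [311.6 332.2] [278, 315, 70, 42, 2462] xy [502.8 310.9] dims [44.1 30. ] yaw 88.41
```

View pics/w2.png

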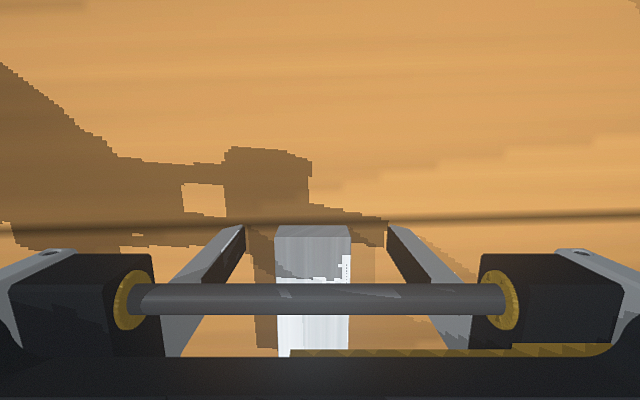

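The block's tail (row 228) lies between the fingers at the bar centre, and the 46 mm width fits a 24 mm top height. Closing on it.

move_arm([
  [0,0,0,0,0,0],
  [0,0,0,0,0,0],
  [0,0,0,0,0,0],
  [0,0,0,0,0,0],
  [0,0,0,0,0,0],
], claw=-1)

```text
time: 2.28
tcp_pos: [0.4475, 0.3142, 0.0247]
ee_rot: [180.0, 0.0, 178.4]
ft_force: [-0.1, -0.2, -0.4]
gripper_width: 0.0645
grasp_force: 0.0
```

move_arm([
  [0,0,0,0,0,0],
  [0,0,0,0,0,0],
  [0,0,0,0,0,0],
  [0,0,0,0,0,0],
  [0,0,0,0,0,0],
])

```text
time: 2.7
tcp_pos: [0.4474, 0.3141, 0.0244]
ee_rot: [-180.0, -0.0, 178.4]
ft_force: [-0.5, -1.9, 1.6]
gripper_width: 0.0458
grasp_force: 29.9
```

Run:
```python
from h import *
s=sense();print(s["tcp_pos"],s["ee_rot"],s["ft_force"],s["gripper_width"])
# mouth estimate from top view: flare tips at bench-ish height
for q in[(307.7,190.7),(328.7,192.7)]:print(ray("top",q,.022))
p=tuple(s["tcp_pos"])+(s["ee_rot"][2],)
go(.40,.03,.0245,174.6,p)
```

```text
[0.44736612 0.31411428 0.02437311] [-1.79992473e+02 -3.94562217e-03  1.78394431e+02] [-0.45217586 -1.94141151  1.6441482 ] 0.04583518304436755
[0.56998244 0.06364299 0.022     ]
[ 0.56423918 -0.00500418  0.022     ]
shift [ 0.131 -0.951 -0.   ] turn [ 0.    -0.     0.042] mm 288
```

move_arm([
  [0.005,-0.08,0,0,0,0],
  [0.01,-0.19,0,0,0,0],
  [0.015,-0.3,0,0,0,0],
  [0.02,-0.41,0,0,0,0],
  [0.02,-0.5,0,0,0,0],
])

```text
time: 3.12
tcp_pos: [0.4367, 0.1628, 0.0244]
ee_rot: [180.0, 0.0, 178.4]
ft_force: [0.3, 0.8, -1.5]
gripper_width: 0.0456
grasp_force: 29.9
```

move_arm([
  [0,-0.1,0,0,0,0.01],
  [0.01,-0.2,0,0,0,0.02],
  [0.01,-0.3,0,0,0,0.03],
  [0.01,-0.38,0,0,0,0.038],
  [0.01,-0.41,0,0,0,0.038],
])

```text
time: 3.53
tcp_pos: [0.4305, 0.0393, 0.0244]
ee_rot: [-180.0, 0.0, 174.8]
ft_force: [0.4, 0.7, -1.2]
gripper_width: 0.0457
grasp_force: 29.9
```

Run:
```python
from h import *
s=sense();print(s["tcp_pos"],s["ee_rot"],s["ft_force"],s["gripper_width"])
m=camera_model("wrist");a=capture("wrist");cv2.imwrite("pics/w3.png",a[:,:,::-1]);np.save("w3.npy",np.array(m["T"]))
print(proj([.581,.028,.022],m),np.round(m["T"],3)[:3,3])
```

```text
[0.43052138 0.03932102 0.02438021] [-1.79995342e+02  3.35303213e-04  1.74822273e+02] [ 0.39173877  0.6799136  -1.24324864] 0.045741013426788435
[319.09190582 440.13651722] [0.364 0.046 0.185]
```

View pics/w3.png

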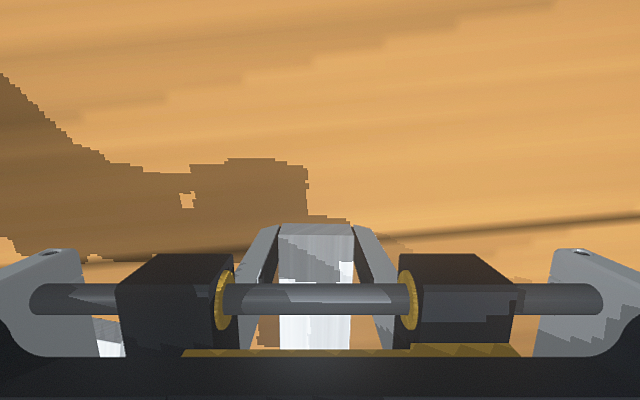

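The block is held squarely between the fingers, tail at row 228. The frame is hidden behind the gripper, so I check alignment with the overview cameras.

Run:
```python
from h import *
a=capture("top")[:,:,::-1];b=capture("scene")[:,:,::-1]
cv2.imwrite("pics/top2.png",a);cv2.imwrite("pics/scene2.png",b)
A=cv2.resize(a[145:235,285:355],None,fx=6,fy=6,interpolation=2);B=cv2.resize(b[165:275,265:345],None,fx=4.5,fy=4.5,interpolation=2)
out=np.zeros((540,800,3),np.uint8);out[:A.shape[0],:A.shape[1]]=A;out[:B.shape[0],430:430+B.shape[1]]=B[:, :370]
cv2.imwrite("pics/c2.png",out)
m=camera_model("top")
print(ray("top",(319.1,166.9),.08),"mouth px",proj([.581,.028,0],m))
```

```text
[0.64116939 0.02715789 0.08      ] mouth px [318.67040852 188.03796515]
```

View pics/c2.png

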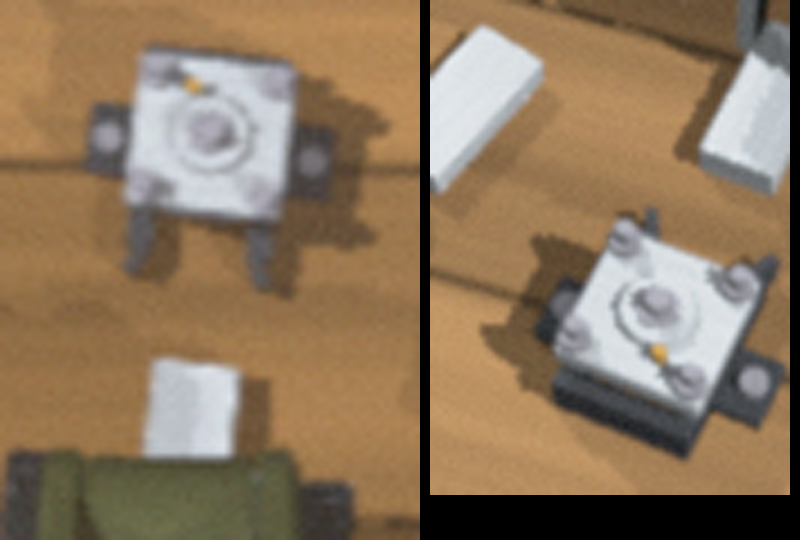

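The crop shows flare tips at (133,270) and (262,285), lug bolts at (107,138) and (312,160), and the block's head edge from (150,358) to (240,370).

Run:
```python
from h import *
f=lambda u,v,z:ray("top",((u+.5)/6-.5+285,(v+.5)/6-.5+145),z)[:2]
a=f(133,270,.018);b=f(262,285,.018);c=f(107,138,.02);d=f(312,160,.02)
fm=(a+b)/2;lm=(c+d)/2;h1=f(150,358,.024);h2=f(240,370,.024)
ang=lambda v:np.degrees(np.arctan2(v[1],v[0]))
print("flare",fm,np.hypot(*(a-b)),ang(a-b)-90,"lug",lm,np.hypot(*(c-d)),ang(c-d)-90,"axis",ang(lm-fm),np.hypot(*(lm-fm)),"head",(h1+h2)/2,ang(h1-h2)-90,np.hypot(*(h1-h2)))
```

```text
flare [0.57024031 0.03166402] 0.07086871231904901 -5.978648832764762 lug [0.64059119 0.02595306] 0.11268210398907173 -5.487678171599626 axis -4.640996301386092 0.07058229919440231 head [0.52267347 0.03241431] -6.929106377001617 0.04926975210237353
```

move_arm([
  [0,0.016,0,0,0,0.002],
  [-0.04,0.016,0,0,0,0.002],
  [-0.09,0.016,0,0,0,0.002],
  [-0.14,0.016,0,0,0,0.002],
  [-0.16,0.016,0,0,0,0.002],
])

```text
time: 4.1
tcp_pos: [0.4804, 0.0436, 0.0244]
ee_rot: [180.0, 0.0, 174.9]
ft_force: [-1.1, -0.3, -1.5]
gripper_width: 0.0457
grasp_force: 29.9
```

move_arm([
  [-0.02,0,0,0,0,0],
  [-0.04,0,0,0,0,0],
  [-0.06,0,0,0,0,0],
  [-0.08,0,0,0,0,0],
  [-0.1,0,0,0,0,0],
])

```text
time: 4.52
tcp_pos: [0.5091, 0.0397, 0.0243]
ee_rot: [180.0, -0.0, 174.8]
ft_force: [-3.0, -0.5, 2.2]
gripper_width: 0.046
grasp_force: 29.9
```

move_arm([
  [-0.01,-0.004,0,0,0,0],
  [-0.025,-0.008,0,0,0,0],
  [-0.04,-0.008,0,0,0,0],
  [-0.055,-0.008,0,0,0,0],
  [-0.07,-0.008,0,0,0,0],
])

```text
time: 4.93
tcp_pos: [0.5288, 0.035, 0.0243]
ee_rot: [-180.0, -0.2, 174.8]
ft_force: [-7.8, 0.4, 6.0]
gripper_width: 0.0461
grasp_force: 29.9
```

move_arm([
  [-0.01,0,0,0,0,0],
  [-0.02,0,0,0,0,0],
  [-0.03,0,0,0,0,0],
  [-0.04,0,0,0,0,0],
  [-0.05,0,0,0,0,0],
])

```text
time: 5.35
tcp_pos: [0.5441, 0.0336, 0.0243]
ee_rot: [-180.0, -0.1, 174.8]
ft_force: [-7.7, 1.1, 6.0]
gripper_width: 0.0458
grasp_force: 29.9
```

The block slides at a steady 7.7 N with a lever-up force on the tail, so it is in the snug range. I continue, then push from behind.

move_arm([
  [-0.01,0,0,0,0,0],
  [-0.02,0,0,0,0,0],
  [-0.03,0,0,0,0,0],
  [-0.04,0,0,0,0,0],
  [-0.04,0,0,0,0,0],
])

```text
time: 5.77
tcp_pos: [0.5565, 0.0325, 0.0243]
ee_rot: [-180.0, -0.0, 174.8]
ft_force: [-2.6, -0.4, 2.1]
gripper_width: 0.0453
grasp_force: 30.0
```

move_arm([
  [0,0,0,0,0,0],
  [0,0,0,0,0,0],
  [0,0,0,0,0,0],
  [0,0,0,0,0,0],
  [0,0,0,0,0,0],
], claw=0.5)

```text
time: 6.18
tcp_pos: [0.5565, 0.0326, 0.0244]
ee_rot: [180.0, 0.0, 174.8]
ft_force: [0.1, -0.4, 0.5]
gripper_width: 0.0702
grasp_force: 0.0
```

move_arm([
  [0.05,0,0,0,0,0],
  [0.1,0,0,0,0,0],
  [0.15,0,0,0,0,0],
  [0.15,0,0,0,0,0],
  [0.15,0,0,0,0,0],
])

```text
time: 6.6
tcp_pos: [0.5119, 0.0367, 0.0247]
ee_rot: [180.0, 0.0, 174.8]
ft_force: [0.4, -0.2, -0.3]
gripper_width: 0.0706
grasp_force: 0.0
```

move_arm([
  [0,0,0.02,0,0,0],
  [0,0,0.02,0,0,0],
  [0,0,0.02,0,0,0],
  [0,0,0.02,0,0,0],
  [0,0,0.02,0,0,0],
], claw=-1)

```text
time: 7.02
tcp_pos: [0.5135, 0.0365, 0.0192]
ee_rot: [180.0, 0.2, 174.8]
ft_force: [0.4, -1.0, 12.3]
gripper_width: 0.0403
grasp_force: 6.4
```

move_arm([
  [0,0,0,0,0,0],
  [0,0,0,0,0,0],
  [0,0,0,0,0,0],
  [0,0,0,0,0,0],
  [0,0,0,0,0,0],
])

```text
time: 7.43
tcp_pos: [0.5135, 0.0366, 0.0192]
ee_rot: [180.0, 0.2, 174.8]
ft_force: [0.7, -1.1, 12.4]
gripper_width: 0.0074
grasp_force: 6.3
```

move_arm([
  [0,0,-0.02,0,0,0],
  [0,0,-0.02,0,0,0],
  [-0.03,0,-0.02,0,0,0],
  [-0.06,0,-0.02,0,0,0],
  [-0.09,0,-0.02,0,0,0],
])

```text
time: 7.85
tcp_pos: [0.5389, 0.0342, 0.024]
ee_rot: [-180.0, -0.0, 174.8]
ft_force: [-4.7, -0.0, 2.8]
gripper_width: 0.0005
grasp_force: 2.8
```

move_arm([
  [-0.01,0,0,0,0,0],
  [-0.02,0,0,0,0,0],
  [-0.03,0,0,0,0,0],
  [-0.04,0,0,0,0,0],
  [-0.05,0,0,0,0,0],
])

```text
time: 8.27
tcp_pos: [0.5525, 0.033, 0.0237]
ee_rot: [-180.0, -0.2, 174.8]
ft_force: [-6.6, -0.0, 3.6]
gripper_width: 0.0004
grasp_force: 3.2
```

move_arm([
  [-0.01,0,0,0,0,0],
  [-0.02,0,0,0,0,0],
  [-0.03,0,0,0,0,0],
  [-0.04,0,0,0,0,0],
  [-0.045,0,0,0,0,0],
])

```text
time: 8.68
tcp_pos: [0.5662, 0.0317, 0.0237]
ee_rot: [-180.0, -0.1, 174.8]
ft_force: [-6.8, 0.5, 3.3]
gripper_width: 0.0002
grasp_force: 3.6
```

move_arm([
  [-0.003,0,0,0,0,0],
  [-0.006,0,0,0,0,0],
  [-0.009,0,0,0,0,0],
  [-0.012,0,0,0,0,0],
  [-0.015,0,0,0,0,0],
])

```text
time: 9.1
tcp_pos: [0.5704, 0.0314, 0.0237]
ee_rot: [-180.0, -0.2, 174.8]
ft_force: [-7.2, 2.2, 4.2]
gripper_width: 0.0005
grasp_force: 4.1
```

move_arm([
  [-0.003,0,0,0,0,0],
  [-0.006,0,0,0,0,0],
  [-0.009,0,0,0,0,0],
  [-0.012,0,0,0,0,0],
  [-0.013,0,0,0,0,0],
])

```text
time: 9.52
tcp_pos: [0.5708, 0.0314, 0.0237]
ee_rot: [-180.0, -0.7, 174.8]
ft_force: [-39.7, 2.0, 28.3]
gripper_width: 0.001
grasp_force: 19.6
```

The force jumped from 7 to 40 N with no further motion, so the block is against the back stop. Backing off to inspect.

move_arm([
  [0.03,0,0,0,0,0],
  [0.1,0,0,0,0,0],
  [0.2,0,0,0,0,0],
  [0.3,0,-0.08,0,0,0],
  [0.4,0,-0.2,0,0,0],
])

```text
time: 9.93
tcp_pos: [0.4559, 0.0416, 0.0785]
ee_rot: [-180.0, -0.3, 174.8]
ft_force: [-0.5, -0.8, 1.9]
gripper_width: 0.0008
grasp_force: 0.0
```

move_arm([
  [0.05,0,-0.1,0,0,0],
  [0.1,0,-0.2,0,0,0],
  [0.15,0,-0.3,0,0,0],
  [0.15,0,-0.4,0,0,0],
  [0.15,0,-0.4,0,0,0],
])

```text
time: 10.35
tcp_pos: [0.4157, 0.0457, 0.2055]
ee_rot: [179.9, 0.5, 174.8]
ft_force: [0.9, 1.0, 1.6]
gripper_width: 0.0004
grasp_force: 0.0
```

Run:
```python
from h import *
s=sense();print(s["tcp_pos"])
a=capture("top")[:,:,::-1];b=capture("scene")[:,:,::-1];m=camera_model("wrist");w=capture("wrist")[:,:,::-1]
cv2.imwrite("pics/w4.png",w);cv2.imwrite("pics/top4.png",a);cv2.imwrite("pics/scene4.png",b)
print(proj([.583,.031,.024],m))
A=cv2.resize(a[145:225,285:355],None,fx=6,fy=6,interpolation=2)[:480,:420]
B=cv2.resize(b[195:275,275:350],None,fx=5,fy=5,interpolation=2)
out=np.zeros((500,800,3),np.uint8);out[:A.shape[0],:A.shape[1]]=A;out[:B.shape[0],425:425+B.shape[1]]=B
cv2.imwrite("pics/c4.png",out)
```

```text
[0.41572424 0.04572927 0.20547309]
[316.40552638 315.14588041]
```

View pics/c4.png

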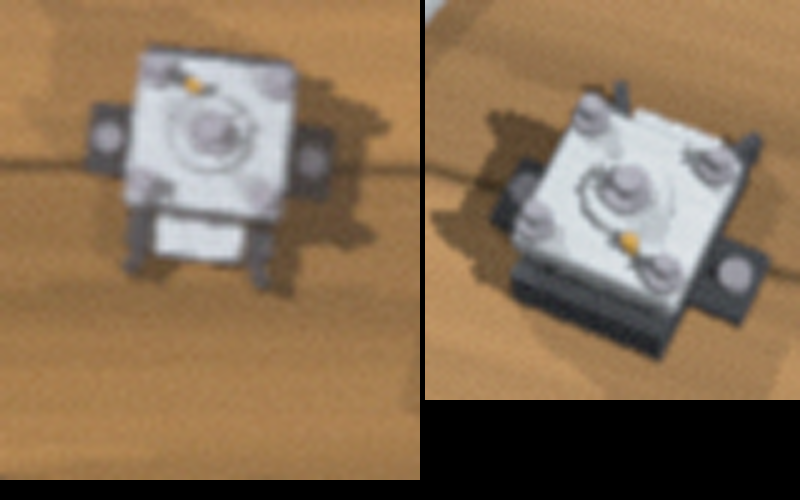

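The crop shows the block seated in the mouth with its tail at (198,257), about 3 mm proud of the front edge and between the flares. I check the piston lift by comparing the scene images before and after, and compare the hammer and the other objects too.

Run:
```python
from h import *
m=camera_model("scene")
p=[proj([.64,.026,z],m) for z in(.085,.089)];print("4mm lift =",p[1]-p[0])
for f0,f1,n in(("pics/scene.png","pics/scene4.png","scene"),("pics/scene2.png","pics/scene4.png","scene2")):
  a=cv2.imread(f0,0);b=cv2.imread(f1,0)
  def sh(x,y,r=6):
    t=cv2.resize(a[y-r:y+r,x-r:x+r],None,fx=10,fy=10,interpolation=2);s=cv2.resize(b[y-r-4:y+r+4,x-r-4:x+r+4],None,fx=10,fy=10,interpolation=2)
    _,v,_,l=cv2.minMaxLoc(cv2.matchTemplate(s,t,5));return np.round(np.array(l)/10-4,1),round(v,3)
  print(n,{k:sh(*q) for k,q in dict(piston=(316,232),bolt1=(308,218),bolt2=(333,228),bolt3=(297,239),hammerhead=(244,203),jar=(156,183),thin=(271,190),thick=(217,163),filter=(480,270)).items()})
```

```text
4mm lift = [ 0.00954011 -0.82771013]
scene {'piston': (array([-0.1, -0.5]), 0.934), 'bolt1': (array([0., 0.]), 0.997), 'bolt2': (array([0.1, 0.2]), 0.809), 'bolt3': (array([0., 0.]), 0.999), 'hammerhead': (array([0., 0.]), 0.997), 'jar': (array([ 0.3, -0.2]), 0.987), 'thin': (array([-0.7,  0.8]), 0.977), 'thick': (array([0., 0.]), 0.939), 'filter': (array([-2.1,  3.9]), 0.215)}
scene2 {'piston': (array([-0.2, -0.5]), 0.932), 'bolt1': (array([0., 0.]), 0.997), 'bolt2': (array([0.1, 0.2]), 0.807), 'bolt3': (array([0., 0.]), 0.999), 'hammerhead': (array([0., 0.]), 0.998), 'jar': (array([ 0. , -0.1]), 0.985), 'thin': (array([ 0.1, -0.1]), 0.981), 'thick': (array([0., 0.]), 0.947), 'filter': (array([0.7, 1.3]), 0.179)}
```

```bash
python3 -c "
from cell import *
print(finish_job())"
```

```text
the job is handed in; nothing more can be done
None
```

The first block I tried, which I took to be the 24 mm one, slid in at about 7 N and is pushed home against the back stop; it holds the piston up about 2–3 mm by camera, and the other two blocks, hammer, jar and filter were never touched.

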